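# Clip the drilling jig shut and set its thumbscrew a quarter turn off its seat

### The job

Swing the blue clamp arm of the drilling jig down over the wooden blank until its sprung catch snaps under the steel pin. Then turn the black thumbscrew clockwise until it seats on the blank, and back it off a quarter turn so that the blank can just be turned. Finish still gripping the thumbscrew at that setting, so that a colleague can tighten its locknut; do not lift the blank out of its V or disturb anything else.

Things in the scene. Friction and masses are not known exactly. Their poses are not given: they have to be found in the camera images.
- jig: drilling jig, fixed: plywood plate 240 x 130 x 16 mm with V-block and clamp. Origin under the plate's centre at table height, z up; x runs along the closed clamp arm from hinge to free end. Hinge axis: parallel to y at x = -85 mm, z = 78 mm. Screw axis (arm closed): x = -10 mm, y = 0. Cross pin of the catch (6 mm thick, along y): x = 78 mm, z = 50 mm, between posts that end at z = 58 mm
- clamp (a joint): hinge of the blue clamp arm (26 mm wide, 12 mm thick, 164 mm from hinge to end): 0 = level and fully closed (a stop), positive = free end raised, rad. Starts at 0.55 to 0.95 and stays where it is left (stiff hinge, about 0.35 N m). The last few degrees push the sprung catch over the pin: about 5 N down on the red pad. It then snaps shut and stays down
- catch (a joint): steel catch hanging from the free end of the arm, sprung: 0 = at rest, positive (up to 0.3 or so) while the pin pushes it back towards the hinge. It reads about 0 again when it has snapped under the pin
- clamp_pad (a point): point on top of the red press pad at the arm's free end, 138 mm from the hinge along the arm and 12 mm above the hinge axis when closed (90 mm above the table). The pad is 45 mm along the arm (120 to 165 mm from the hinge) and 36 mm wide: push it down from above with shut fingers. x along the arm, z out of its top face
- thumbscrew (a joint): turn of the thumbscrew, rad, growing clockwise seen from above (tightening). Hard seat at 3.0; a quarter turn back from there is 1.43. Starts at 0.5 to 2.0, so 1.0 to 2.5 rad of tightening are needed, re-gripping on the way where the wrist needs it. Turning resistance 0.06 N m; it stays where it is left and sinks 6 mm per full turn
- thumbscrew_grip (a point): centre of the thumbscrew's wing bar: black bar 44 mm long, 12 mm thick, 24 mm high, one end yellow. x along the bar to the yellow end, z along the screw axis (up when the arm is closed). 75 mm from the hinge along the arm; arm closed: 116 mm above the table when seated (up to 3 mm more before), 32 mm above the arm's top. Grip across its 12 mm from above
- spindle: the steel screw spindle (11 mm thick) through the arm that carries the thumbscrew; origin on the screw axis, at about the middle of the arm's thickness
- blank: turned wooden tool-handle blank, 160 mm long, 30 mm diameter, brass at one end, lying loose in the V-block across the jig under the arm; origin on its underside line at mid length. It stays in the V
- spare_blank: a second turned blank, paler, same shape (160 mm long, 30 mm diameter), lying on the table beside the jig on the side of its -y; bystander; origin under its middle
- spanner: steel spanner for the locknut, lying flat on the table beside the jig on the side of its +y; bystander; leave it
- mallet: small hammer lying on the table to the left; bystander
- glue: white glue bottle, 58 mm across, 170 mm tall, red cap, standing to the right; bystander
- tape: yellow roll of tape lying flat, 100 mm across, 24 mm high; bystander
- mug: blue mug, 76 mm across, 90 mm high, behind and right of the jig; bystander
Mind the look-alikes: they are no part of the job. Leave any pink look-alike of the blank alone.

How it is judged:
By the outcome, as a careful person would: the job done as asked, in the order asked, and still so for the second after the job is handed in, while the arm keeps its last pose, push and grip.
It also fails if it takes over 72 s, if anything falls off the work surface, if the arm or the gripper's body presses on something with over 40 N, if the wrist force passes 120 N, or if a joint passes its speed limit or range.

### The arm

A 6-joint arm with a two-finger parallel gripper is mounted at the origin on the work surface. World frame = base frame: x ahead of the robot, y to its left, z up, the work surface at z = 0. Lengths are in m, angles in rad, forces in N, time in s.
With the tool pointing down it reaches from about 0.35 to 0.975 m from the base axis. Payload 4.9 kg.
Tool frame: the origin (TCP) lies at the very end of the fingers, on their centre line; the grasp point (between the pads) lies 19 mm behind it (pinch_z is the distance from the TCP to the grasp point, in m); z points along the fingers, y is the line along which they close (so a half turn about z gives the same grasp; the last joint's range is limited). The gripper opens to 85 mm and grips with 20 to 120 N. Pads are 22 mm wide; open, the fingers measure 114 mm over their backs; the gripper's body (76 mm by 85 mm) begins 54 mm behind the grasp point. The pads swing forward as they close: fully open they stand 13 mm farther back than shut.
Start: joints at [-0.119, 0.053, 1.613, -0, 1.476, -0.119], TCP at [0.625, 0, 0.231] pointing down, gripper open.
Joint ranges: [-3.01, 3.01], [-1.01, 2.22], [0.06, 2.58], [-1.02, 4.17], [0.09, 2.62], [-3.14, 3.14]. Speed limits (rad/s): [2.57, 2.57, 3.14, 3.14, 3.14, 3.14].

### API

Orientations are given as a unit quaternion [w, x, y, z].
In Python, from plant import * gives the robot as it stands. The module is installed in compiled form; this text tells all that it offers.
- The arm moves only by the tool play_rows, never from a script. Its arguments are lists of equal length, an entry for each row: "linear": the shift along the world's x, y, z in m, a list of three; "turn": the turn about the world's z in degrees. A call has 1 to 8 rows; each row shifts and turns the commanded pose from where the row before left it; what a row does not reach is not made up. A row lasts 1/8 s, in which the tool goes at most 62.5 mm and 10.7 degrees, less where a joint would pass 70% of its speed; a pose out of reach is approached as far as the arm can. A call is refused whole if a number of a shift passes 0.0625 or a number of a turn 10.7, either way. A call with a gripper value outside its range is refused whole. "hand" is the finger opening in m, from 0 to 0.0854, set as the call begins (left out, the last holds). The fingers move at their own pace and stop on an object; the grip force is fixed at half the most. Time passes only in rows, so rows that do not move let the fingers close. It gives the time, the measured TCP pose, the force, the opening and the grip force at its end, in the units of the state.
- state(): the state, without advancing time (a new reading comes with each control period).
- grab_frame(name): name is "scene" or "side" or "wrist"; returns the picture (480x640x3 uint8, red, green, blue); there is no depth.
- camera_info(name): a dict with "camera_matrix" (3x3 intrinsics, pixels), "origin" and "attitude" of the camera in the world; the wrist camera has in their place "mount" (4x4, takes a point from camera to tool coordinates, whose origin is the TCP and whose axes are the flange's). Camera axes: x right, y down, z forward; pixel columns grow to the right and rows downward; lengths in m; the calibration is good to about 2 mm. The wrist camera is an equidistant fisheye: a pixel r from the principal point sees the ray r / f radians off the axis. A picture is of the moment at which its call begins: read the wrist's pose just before it. camera_info takes no time and is no camera call.
- job_done(): hands the job in; it is judged then, once.
Trained networks look in the newest picture that a camera, given by its name, has taken for a name from the list of things; names that differ only in an ending like _2 or _b are one class to them, and where a whole thing is asked for, a point or a joint stands for the part that bears it (a point fixed in the world has none). Each returns a list of dicts, best first, with "p" (0 to 1); they miss things now and then, are a little off and sometimes report something else, mostly with a low value. They report only what shows in the picture. A call takes as long as a camera call. They do not tell look-alikes from the thing itself.
- trace(camera, thing): "region" (480x640 bool, what is visible of it) and "location" ([column, row] in pixels, amid what is visible of it).
The state is a dict: "time": time; "joint_pos": joint angles; "joint_vel": joint speeds; "joint_efforts": joint torques, N m; "tool_pos": TCP position; "tool_rot": TCP orientation; "contact_force": force on the tool from outside, world axes, zero at the start; "ft_torque": the same for the moment, N m; "gripper_width": opening from 0.0 (shut) to 1.0 (fully open); "grasp_force": force on a finger pad.
Only numpy, scipy, OpenCV 4.12 (cv2) and the standard library are available. Lean on these libraries where they do the work, as an engineer would, in place of code of your own. Each camera call takes 0.05 s, during which the arm holds its last target. There are 200 camera calls.

## Working session

There is one attempt and no reset: what is moved stays moved. The work goes in short steps, Python scripts to look and compute and a tool call to move; the robot and the scene stay as the last step left them, time stands still between calls to the robot, and variables do not carry over. Pictures are saved under pics/ and viewed, at most 10 in all, crops included, and the job is handed in when it is done.

Besides the shell and the picture viewer there is one more tool, called after "Emit:" as name(argument=value, ...) on one line, values as JSON. play_rows: Moves the arm, as the interface text tells. Its arguments: {"type":"object","properties":{"linear":{"type":"array","items":{"type":"array","items":{"type":"number"}}},"turn":{"type":"array","items":{"type":"number"}},"hand":{"type":"number"}},"required":["linear","turn"]}

```bash
mkdir -p pics; cat > h.py <<'E'
from plant import *
import numpy as np, cv2
from scipy.spatial.transform import Rotation as R
def Rm(a):
    a=np.array(a,float)
    return a if a.shape==(3,3) else R.from_quat(a[[1,2,3,0]]).as_matrix()
def save(im,n): cv2.imwrite('pics/'+n,im[:,:,::-1])
def ray(cam,px,st=None):
    c=camera_info(cam);K=np.array(c['camera_matrix'])
    x=(px[0]-K[0,2])/K[0,0];y=(px[1]-K[1,2])/K[1,1]
    if cam!='wrist':
        d=Rm(c['attitude'])@np.array([x,y,1]);o=np.array(c['origin'])
    else:
        r=np.hypot(x,y);d=np.array([x/r*np.sin(r),y/r*np.sin(r),np.cos(r)]) if r>1e-9 else np.array([0,0,1.])
        M=np.array(c['mount']);T=Rm(st['tool_rot']);d=T@M[:3,:3]@d;o=T@M[:3,3]+np.array(st['tool_pos'])
    return o,d/np.linalg.norm(d)
def tri(rays):
    A=0;b=0
    for o,d in rays:
        P=np.eye(3)-np.outer(d,d);A=A+P;b=b+P@o
    p=np.linalg.solve(A,b)
    return p,[round(1e3*np.linalg.norm((np.eye(3)-np.outer(d,d))@(p-o)),1) for o,d in rays]
def proj(cam,p,st=None):
    c=camera_info(cam);K=np.array(c['camera_matrix'])
    if cam!='wrist': q=Rm(c['attitude']).T@(np.array(p)-c['origin']);return K[:2,:2]@(q[:2]/q[2])+K[:2,2]
    M=np.array(c['mount']);T=Rm(st['tool_rot']);q=M[:3,:3].T@(T.T@(np.array(p)-st['tool_pos'])-M[:3,3])
    r=np.hypot(q[0],q[1]);return K[:2,:2]@(q[:2]/r*np.arctan2(r,q[2]))+K[:2,2]
def atz(cam,px,z,st=None):
    o,d=ray(cam,px,st);return o+d*(z-o[2])/d[2]
E
python3 - <<'E'
from h import *
print(state());
for c in('scene','side','wrist'): print(c,camera_info(c))
s=state()
ims={}
for c in('scene','side','wrist'):
    im=grab_frame(c);save(im,c+'0.png');ims[c]=im
    np.save(c+'0.npy',im)
    for t in('clamp_pad','thumbscrew_grip','clamp','spindle','jig','blank','catch'):
        for r in trace(c,t)[:2]: print(c,t,round(r['p'],2),np.round(r['location']),r['region'].sum())
E
```

```text
{'time': 0.0, 'joint_pos': array([-1.19026544e-01,  5.33637657e-02,  1.61431248e+00,  4.03666815e-06,
        1.47599558e+00, -1.19021729e-01]), 'joint_vel': array([-0.00114183,  0.00151122,  0.00014895, -0.00117353, -0.00118881,
       -0.00011774]), 'joint_efforts': array([ 2.70554956e-04, -3.93670499e+01, -3.70175600e+01, -1.62778279e-04,
        6.93513779e-03, -6.06393527e-06]), 'tool_pos': array([6.24370300e-01, 6.02639905e-05, 2.30047700e-01]), 'tool_rot': array([-8.18425135e-04,  7.07108238e-01,  7.07104560e-01, -6.41028452e-04]), 'contact_force': array([ 0.34531496, -0.34592404,  0.97562127]), 'ft_torque': array([ 0.02331876, -0.03397795,  0.04591812]), 'grasp_force': 0.0, 'gripper_width': 1.0000194214977736}
scene {'camera_matrix': array([[537.00102797,   0.        , 324.50077336],
       [  0.        , 537.00102797, 238.60654315],
       [  0.        ,   0.        ,   1.        ]]), 'origin': array([ 1.27786453, -0.44096934,  0.80261743]), 'attitude': array([-0.37428135,  0.77113107,  0.46789346, -0.21528134])}
side {'camera_matrix': array([[500.03741649,   0.        , 325
[... 1150 characters left out ...]
 0.24 [335. 278.] 670
side thumbscrew_grip 0.48 [340. 224.] 113
side thumbscrew_grip 0.23 [346. 237.] 545
side clamp 0.93 [345. 236.] 487
side clamp 0.18 [348. 246.] 231
side jig 0.81 [347. 293.] 3617
side blank 0.84 [354. 223.] 379
side blank 0.8 [336. 276.] 700
side catch 0.65 [347. 246.] 161
wrist clamp_pad 0.87 [250. 296.] 10376
wrist clamp_pad 0.54 [175. 261.] 2749
wrist thumbscrew_grip 0.64 [247. 248.] 2558
wrist thumbscrew_grip 0.64 [387. 255.] 2862
wrist clamp 0.56 [247. 295.] 10046
wrist spindle 0.56 [249. 251.] 2802
wrist jig 0.67 [264. 250.] 25633
wrist blank 0.83 [ 90. 130.] 2912
wrist blank 0.76 [284. 266.] 2665
wrist catch 0.57 [240. 409.] 222
wrist catch 0.33 [248. 296.] 10036
```

```bash
ls pics
```

```text
scene0.png
side0.png
wrist0.png
```

View pics/scene0.png

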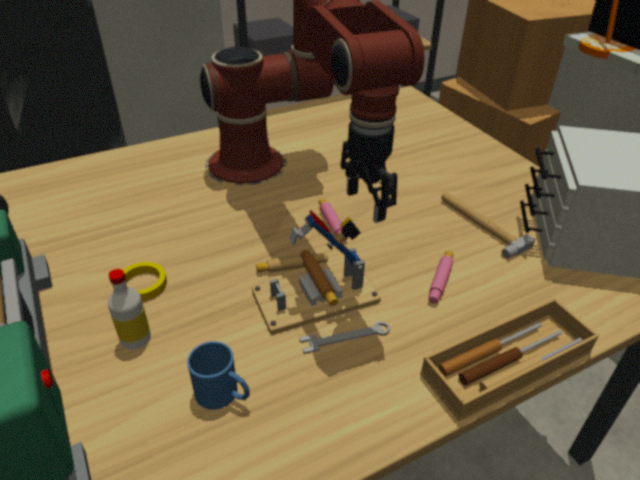

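View pics/wrist0.png

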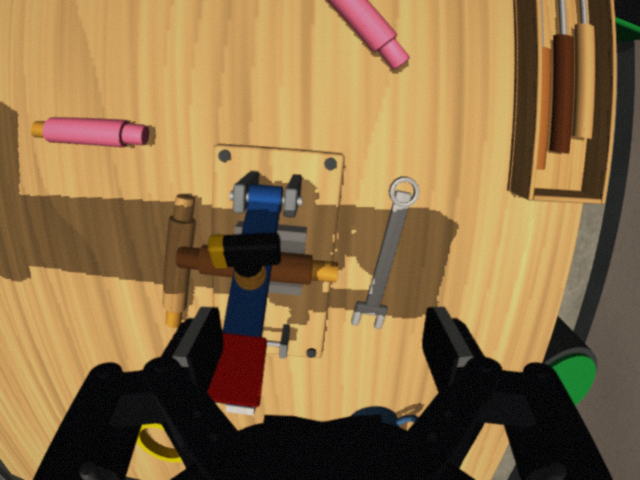

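The scene view shows the arm raised at about (333,235), with the blank in the V. In the wrist view the hinge is at about (265,195), the red pad at (240,370), the wing bar at (247,250) with its yellow end at (217,250), and the plate corners at (216,146), (343,153) and (322,356).

```bash
python3 - <<'E'
from h import *
from scipy.optimize import least_squares
s=state()
C=[atz('wrist',p,.016,s) for p in[(216,146),(343,153),(322,356)]]
print(np.round(C,4),np.linalg.norm(C[0]-C[1]),np.linalg.norm(C[1]-C[2]))
loc=np.array([[-.12,-.065],[-.12,.065],[.12,.065]])
f=lambda v:np.concatenate([(np.array([[np.cos(v[2]),-np.sin(v[2])],[np.sin(v[2]),np.cos(v[2])]])@l+v[:2]-c[:2]) for l,c in zip(loc,C)])
a0=np.arctan2(*(C[2]-C[1])[1::-1])
r=least_squares(f,[*np.mean(C,0)[:2],a0]);print('jig',r.x,np.degrees(r.x[2]),r.fun*1e3)
x,y,a=r.x
def J(p): return np.array([x+np.cos(a)*p[0]-np.sin(a)*p[1],y+np.sin(a)*p[0]+np.cos(a)*p[1],p[2]])
# arm angle and screw from red and yellow colour blobs
im=np.load('wrist0.npy');h=cv2.cvtColor(im,cv2.COLOR_RGB2HSV)
red=((h[...,0]<6)|(h[...,0]>174))&(h[...,1]>180)&(h[...,2]>60)
red[:300]=0;red[:,:200]=0;red[:,280:]=0
ys,xs=np.nonzero(red);print('red',len(xs),xs.min(),xs.max(),ys.min(),ys.max(),xs.mean(),ys.mean())
for th in np.arange(.4,1.1,.05):
    def A(l,yy,up): return J([-.085+l*np.cos(th)-up*np.sin(th),yy,.078+l*np.sin(th)+up*np.cos(th)])
    print(round(th,2),*[np.round(proj('wrist',A(l,yy,.012),s)) for l,yy in[(.12,-.018),(.12,.018),(.165,-.018),(.165,.018)]],np.round(proj('wrist',A(.075,0,.044),s)),np.round(proj('scene',A(.138,0,.012))),np.round(proj('side',A(.138,0,.012))))
for c in('scene','side'):
    r=trace(c,'clamp_pad');g=grab_frame(c) 
    hh=cv2.cvtColor(g,cv2.COLOR_RGB2HSV);m=((hh[...,0]<6)|(hh[...,0]>172))&(hh[...,1]>170)&(hh[...,2]>50)
    m[:190]=0;m[270:]=0;m[:,:290]=0;m[:,375:]=0
    q=np.nonzero(m);print(c,len(q[0]),np.mean(q,1)[::-1] if len(q[0]) else 0)
E
```

```text
[[ 0.5206  0.0542  0.016 ]
 [ 0.6448  0.045   0.016 ]
 [ 0.6246 -0.1903  0.016 ]] 0.12452932021599065 0.23622949838242105
jig [ 0.57154394 -0.06829574 -1.65954501] -95.08492494163069 [-3.18780798  2.81149245  2.10803523  0.44172057  1.07977275 -3.25321301]
red 3154 208 265 334 406 238.9004438807863 370.90361445783134
0.4 [230. 343.] [275. 348.] [228. 395.] [271. 400.] [249. 293.] [299. 250.] [347. 260.]
0.45 [228. 343.] [274. 348.] [226. 397.] [270. 403.] [249. 290.] [300. 247.] [347. 257.]
0.5 [227. 344.] [273. 349.] [224. 400.] [270. 405.] [248. 286.] [302. 244.] [347. 254.]
0.55 [225. 344.] [273. 349.] [221. 401.] [269. 407.] [248. 283.] [304. 241.] [347. 251.]
0.6 [224. 343.] [272. 349.] [219. 403.] [268. 409.] [247. 279.] [306. 239.] [346. 248.]
0.65 [222. 342.] [272. 348.] [216. 404.] [267. 410.] [247. 275.] [308. 236.] [346. 246.]
0.7 [220. 341.] [271. 347.] [214. 404.] [265. 411.] [246. 270.] [311. 233.] [346. 243.]
0.75 [219. 339.] [270. 345.] [211. 404.] [264. 411.] [246. 265.] [313. 231.] [346. 240.]
0.8 [217. 337.] [270. 343.] [209. 403.] [263. 410.] [246. 259.] [316. 228.] [346. 237.]
0.85 [215. 334.] [269. 340.] [206. 401.] [262. 409.] [245. 254.] [319. 226.] [345. 234.]
0.9 [214. 331.] [269. 337.] [203. 399.] [261. 407.] [245. 248.] [321. 223.] [345. 231.]
0.95 [212. 326.] [268. 333.] [200. 396.] [260. 404.] [245. 241.] [324. 221.] [345. 228.]
1.0 [210. 322.] [268. 328.] [197. 392.] [259. 400.] [245. 235.] [327. 219.] [344. 225.]
1.05 [209. 316.] [267. 323.] [193. 387.] [258. 396.] [246. 228.] [330. 217.] [344. 223.]
scene 76 [319.52631579 222.17105263]
side 50 [345.28 228.4 ]
```

Emit:
play_rows(linear=[[0, 0, 0.02], [0, 0, 0.02], [-0.02, -0.02, 0], [-0.02, -0.02, 0], [-0.012, -0.017, 0], [0, 0, 0], [0, 0, 0], [0, 0, 0]], turn=[0, 0, -2, -2, -1, 0, 0, 0], hand=0)

```text
time: 2.4
tool_pos: [0.5734, -0.0565, 0.2713]
tool_rot: [-0.0, 0.737, 0.676, 0.0]
contact_force: [-0.6, -0.5, -0.5]
gripper_width: 0.0
grasp_force: 0.0
```

```bash
python3 - <<'E'
from h import *
s=state();im=grab_frame('wrist');save(im,'w1.png');np.save('w1.npy',im);np.save('s1.npy',np.concatenate([s['tool_pos'],s['tool_rot']]))
print(s['time'],s['tool_pos'],s['tool_rot'],s['contact_force'])
E
```

```text
2.4 [ 0.57337552 -0.05652359  0.27128066] [-9.99735210e-05  7.36992469e-01  6.75900944e-01  6.42262477e-05] [-0.63577005 -0.52938788 -0.4925353 ]
```

View pics/w1.png

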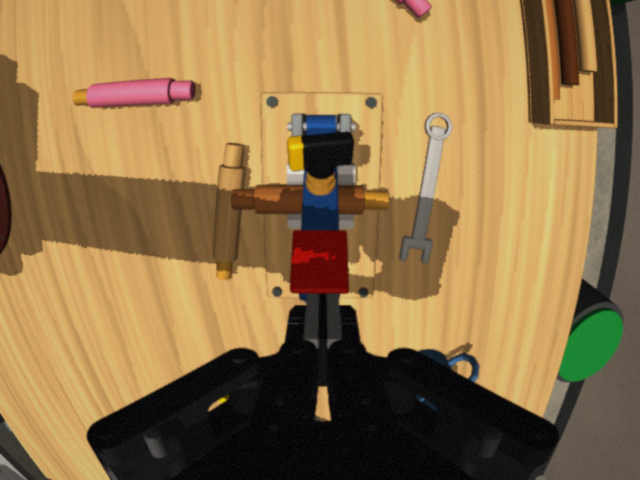

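The wrist view from nearer shows the plate corners at (262,93), (382,93), (268,297) and (378,297). The pad's corners are at (293,231), (348,231), (349,292) and (291,291), and the wing bar lies across the arm with its yellow end to the left at (295,153).

```bash
python3 - <<'E'
from h import *
from scipy.optimize import least_squares
v=np.load('s1.npy');s1=dict(tool_pos=v[:3],tool_rot=v[3:])
s0=dict(tool_pos=np.array([.62437,.00006,.23005]),tool_rot=np.array([-.000818,.707108,.707105,-.000641]))
pl=lambda sx,sy:(.12*sx,.065*sy,.016)
def J(q,p): x,y,a=q[:3];return np.array([x+np.cos(a)*p[0]-np.sin(a)*p[1],y+np.sin(a)*p[0]+np.cos(a)*p[1],p[2]])
def A(q,l,yy,up): th=q[3];return J(q,[-.085+l*np.cos(th)-up*np.sin(th),yy,.078+l*np.sin(th)+up*np.cos(th)])
obs=[(s1,'p',(-1,-1),(262,93)),(s1,'p',(-1,1),(382,93)),(s1,'p',(1,-1),(268,297)),(s1,'p',(1,1),(378,297)),
(s0,'p',(-1,-1),(216,146)),(s0,'p',(-1,1),(343,153)),(s0,'p',(1,1),(322,356)),
(s1,'a',(.12,-.018),(293,231)),(s1,'a',(.12,.018),(348,231)),(s1,'a',(.165,.018),(349,292)),(s1,'a',(.165,-.018),(291,291)),
(s0,'a',(.12,-.018),(218,335)),(s0,'a',(.12,.018),(266,338))]
def f(q): return np.concatenate([proj('wrist',J(q,pl(*k)) if t=='p' else A(q,k[0],k[1],.012),s)-px for s,t,k,px in obs])
r=least_squares(f,[.5715,-.0683,-1.66,.87],loss='soft_l1',f_scale=2);q=r.x
print(q,np.degrees(q[2]));print(np.round(r.fun if 0 else f(q)).reshape(-1,2).tolist())
np.save('q.npy',q)
print('tcp px',proj('wrist',s1['tool_pos'],s1))
for th in [q[3],.8,.7,.6,.5,.4,.3,.2,.15,.1,.05,0]:
    qq=q.copy();qq[3]=th;c=A(qq,.145,0,.012);print(round(th,2),np.round(c+J(q,[-.011,0,0])-J(q,[0,0,0]),4))
E
```

```text
[ 0.57116147 -0.06916769 -1.65478906  0.90158551] -94.81242888381956
[[-3.0, -1.0], [1.0, -1.0], [0.0, 1.0], [-3.0, 1.0], [-3.0, -1.0], [2.0, 0.0], [2.0, 3.0], [0.0, -1.0], [-0.0, -1.0], [1.0, 1.0], [-0.0, 2.0], [-4.0, -2.0], [3.0, 1.0]]
tcp px [322.13288089 310.69917693]
0.9 [ 0.5725 -0.0538  0.1992]
0.8 [ 0.5715 -0.0656  0.1904]
0.7 [ 0.5706 -0.0763  0.1806]
0.6 [ 0.5697 -0.086   0.1698]
0.5 [ 0.569  -0.0946  0.158 ]
0.4 [ 0.5684 -0.1019  0.1455]
0.3 [ 0.5679 -0.108   0.1323]
0.2 [ 0.5675 -0.1127  0.1186]
0.15 [ 0.5673 -0.1146  0.1115]
0.1 [ 0.5672 -0.1161  0.1044]
0.05 [ 0.5671 -0.1172  0.0972]
0 [ 0.5671 -0.118   0.09  ]
```

Emit:
play_rows(linear=[[-0.001, 0.003, -0.03], [0, 0, -0.025], [0, 0, -0.01], [0, 0, -0.005], [0, 0, -0.003], [0, 0, 0]], turn=[0, 0, 0, 0, 0, 0])

```text
time: 3.2
tool_pos: [0.5726, -0.054, 0.1993]
tool_rot: [0.001, 0.737, 0.676, 0.001]
contact_force: [0.0, 0.1, 0.3]
gripper_width: -0.0
grasp_force: 0.2
```

Emit:
play_rows(linear=[[-0.0005, -0.006, -0.005], [-0.0005, -0.006, -0.005], [-0.0005, -0.005, -0.005], [-0.0005, -0.005, -0.005], [-0.0005, -0.005, -0.0055], [-0.0004, -0.005, -0.0055], [0, 0, 0]], turn=[0, 0, 0, 0, 0, 0, 0])

```text
time: 4.08
tool_pos: [0.5684, -0.0862, 0.1662]
tool_rot: [-0.001, 0.737, 0.675, -0.001]
contact_force: [-0.6, 0.1, 0.9]
gripper_width: 0.002
grasp_force: 0.0
```

Emit:
play_rows(linear=[[-0.0004, -0.0045, -0.006], [-0.0003, -0.004, -0.006], [-0.0003, -0.004, -0.0065], [-0.0003, -0.0035, -0.0065], [-0.0003, -0.003, -0.0065], [-0.0002, -0.003, -0.0068], [0, 0, 0]], turn=[0, 0, 0, 0, 0, 0, 0])

```text
time: 4.95
tool_pos: [0.5667, -0.108, 0.1279]
tool_rot: [-0.001, 0.737, 0.675, -0.0]
contact_force: [-0.6, 0.3, 0.0]
gripper_width: -0.002
grasp_force: 0.0
```

```bash
python3 - <<'E'
from h import *
s=state();im=grab_frame('wrist');save(im,'w2.png');a=grab_frame('scene');b=grab_frame('side')
print(s['tool_pos'],s['contact_force'])
o=np.hstack([cv2.resize(im,(400,300)),np.zeros((300,400,3),np.uint8)]);
o2=np.hstack([cv2.resize(a[170:320,240:400],(400,300)),cv2.resize(b[180:330,260:420],(400,300))])
o[:,400:]=cv2.resize(im[150:350,220:440],(400,300))
save(np.vstack([o,o2]),'c2.png')
E
```

```text
[ 0.56665307 -0.10796531  0.12790187] [-0.61161008  0.29361533  0.02355139]
```

View pics/c2.png

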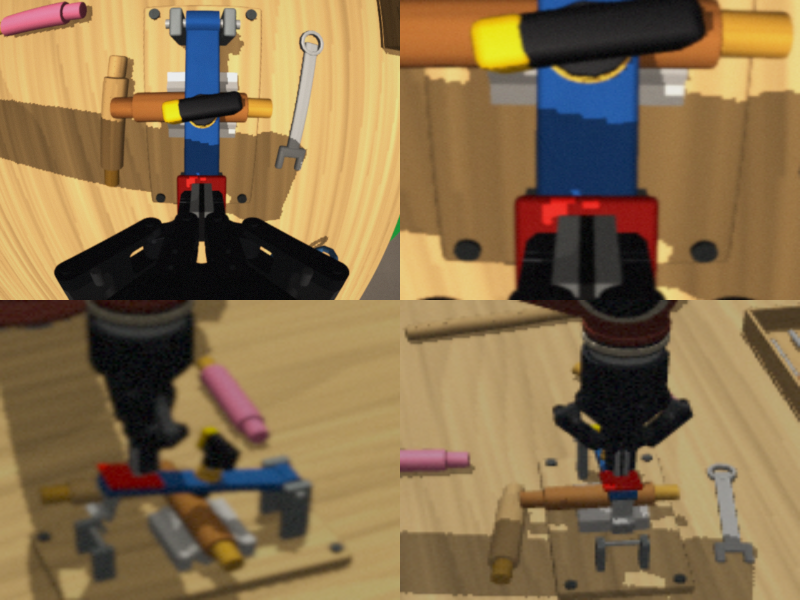

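The arm is down to about 0.27 rad with the fingertip centred on the red pad, and the bar's yellow end is to the left and slightly down. I'll press on, slowing towards the catch.

Emit:
play_rows(linear=[[0, -0.0025, -0.007], [0, -0.002, -0.007], [0, -0.0015, -0.006], [0, -0.001, -0.005], [0, 0, -0.003], [0, 0, 0]], turn=[0, 0, 0, 0, 0, 0])

```text
time: 5.85
tool_pos: [0.5673, -0.1152, 0.1009]
tool_rot: [0.0, 0.737, 0.676, -0.0]
contact_force: [-0.4, -1.0, 1.6]
gripper_width: 0.0
grasp_force: 0.9
```

Emit:
play_rows(linear=[[0, 0, -0.003], [0, 0, -0.003], [0, 0, -0.003], [0, 0, 0]], turn=[0, 0, 0, 0])

```text
time: 6.35
tool_pos: [0.5665, -0.1144, 0.0908]
tool_rot: [-0.001, 0.737, 0.676, -0.0]
contact_force: [0.0, 0.7, 0.3]
gripper_width: -0.0
grasp_force: 0.0
```

Emit:
play_rows(linear=[[0, 0, -0.001], [0, 0, -0.001], [0, 0, 0]], turn=[0, 0, 0])

```text
time: 6.72
tool_pos: [0.5673, -0.115, 0.09]
tool_rot: [0.0, 0.737, 0.676, 0.0]
contact_force: [0.5, 0.3, 1.8]
gripper_width: -0.001
grasp_force: 0.3
```

Emit:
play_rows(linear=[[0, 0, -0.001], [0, 0, -0.001], [0, 0, 0]], turn=[0, 0, 0])

```text
time: 7.1
tool_pos: [0.5675, -0.115, 0.09]
tool_rot: [-0.0, 0.737, 0.676, -0.0]
contact_force: [-5.2, 1.9, 10.0]
gripper_width: -0.001
grasp_force: 5.1
```

Emit:
play_rows(linear=[[0, 0, -0.001], [0, 0, -0.001], [0, 0, 0]], turn=[0, 0, 0])

```text
time: 7.48
tool_pos: [0.5676, -0.115, 0.0899]
tool_rot: [-0.0, 0.737, 0.676, -0.0]
contact_force: [-10.8, 4.0, 19.5]
gripper_width: -0.0
grasp_force: 9.6
```

Emit:
play_rows(linear=[[0, 0, 0.006], [0, 0, 0.02], [0, 0, 0.04], [0, 0, 0.05], [0, 0.02, 0.02], [0, 0, 0], [0, 0, 0], [0, 0, 0]], turn=[0, 0, 0, 0, 0, 0, 0, 0], hand=0.05)

```text
time: 8.48
tool_pos: [0.5661, -0.0947, 0.2193]
tool_rot: [-0.002, 0.737, 0.676, -0.001]
contact_force: [-0.2, -0.4, -0.6]
gripper_width: 0.583
grasp_force: 0.0
```

```bash
cat > look.py <<'E'
from h import *
import sys
n=sys.argv[1]
s=state();im=grab_frame('wrist');a=grab_frame('scene');b=grab_frame('side')
np.save('w%s.npy'%n,im);np.save('s%s.npy'%n,np.concatenate([s['tool_pos'],s['tool_rot']]))
print(s['time'],s['tool_pos'],s['joint_pos'][5],s['contact_force'])
for r in trace('wrist','thumbscrew_grip')[:2]:
    print(round(r['p'],2),r['location'],r['region'].sum())
o=np.hstack([cv2.resize(im,(400,300)),cv2.resize(im[60:240,220:460],(400,300))])
o2=np.hstack([cv2.resize(a[200:320,240:400],(400,300)),cv2.resize(b[200:320,270:430],(400,300))])
save(np.vstack([o,o2]),'c%s.png'%n)
E
python3 look.py 3
```

```text
8.475 [ 0.56613484 -0.09474053  0.21933437] -0.2080914726857982 [-0.17437548 -0.36489257 -0.5972811 ]
0.73 [325.5, 184.2] 1624
```

View pics/c3.png

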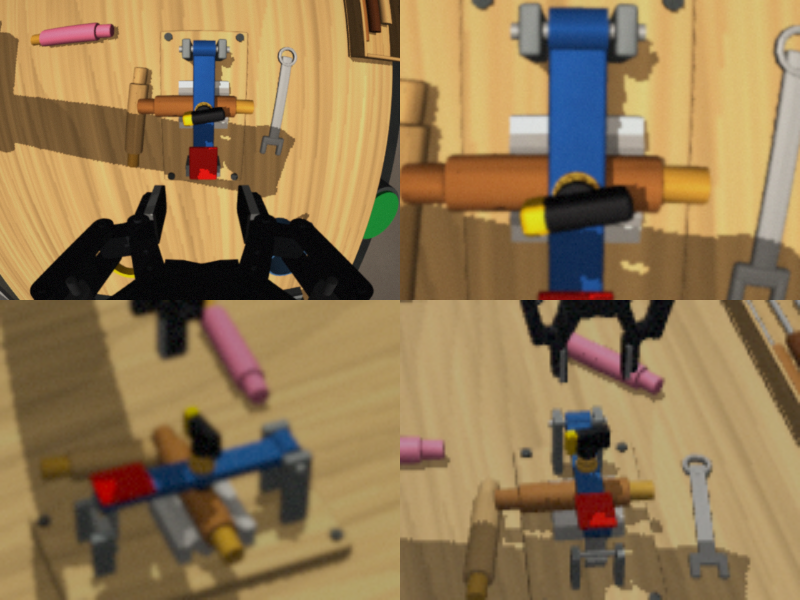

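The arm looks level with the pad over the posts. I'll check its angle numerically and measure the bar.

```bash
cat > bar.py <<'E'
from h import *
import sys
def J(q,p): x,y,a=q[:3];return np.array([x+np.cos(a)*p[0]-np.sin(a)*p[1],y+np.sin(a)*p[0]+np.cos(a)*p[1],p[2]])
def A(q,l,yy,up): th=q[3];return J(q,[-.085+l*np.cos(th)-up*np.sin(th),yy,.078+l*np.sin(th)+up*np.cos(th)])
q=np.load('q.npy')
n=sys.argv[1];v=np.load('s%s.npy'%n);s=dict(tool_pos=v[:3],tool_rot=v[3:]);im=np.load('w%s.npy'%n)
h=cv2.cvtColor(im,cv2.COLOR_RGB2HSV)
red=((h[...,0]<6)|(h[...,0]>174))&(h[...,1]>180)&(h[...,2]>50)
red[:, :250]=0;red[:,400:]=0
ys,xs=np.nonzero(red);print('red',len(xs),np.percentile(xs,[1,99]),np.percentile(ys,[1,99]))
for th in(0,.05,.1):
    q[3]=th;print(th,[np.round(proj('wrist',A(q,l,y,.012),s)).tolist() for l,y in[(.12,-.018),(.12,.018),(.165,-.018),(.165,.018)]])
q[3]=0;g=A(q,.075,0,.040);print('grip expected',np.round(g,4),'px',proj('wrist',g,s), 'screw dir tilt ok; centre +-3mm')
top=.132 # bar top incl up to 2mm lift
b=(h[...,2]<60)
yel=(h[...,0]>24)&(h[...,0]<34)&(h[...,1]>200)&(h[...,2]>150)
c=np.round(proj('wrist',g,s)).astype(int)
m=np.zeros(b.shape,bool);m[c[1]-30:c[1]+31,c[0]-45:c[0]+46]=1
k,lab,st,ce=cv2.connectedComponentsWithStats((b&m).astype(np.uint8))
i=1+np.argmax(st[1:,4]);ym=yel&m;print('black',st[i],ce[i],'yellow',ym.sum(),np.mean(np.nonzero(ym),1)[::-1])
mm=((lab==i)|ym);pts=np.argwhere(mm)[:,::-1].astype(np.float32)
rc=cv2.minAreaRect(pts);bx=cv2.boxPoints(rc);print(bx.tolist())
W=np.array([atz('wrist',p,top,s)[:2] for p in pts]).astype(np.float32)*1000
rw=cv2.minAreaRect(W);print('world rect mm',rw)
yc=atz('wrist',np.mean(np.nonzero(ym),1)[::-1],top,s);bc=atz('wrist',ce[i],top,s);d=yc-bc;print('bar heading deg (to yellow)',np.degrees(np.arctan2(d[1],d[0])),yc,bc)
t=Rm(v[3:]);print('tool y heading',np.degrees(np.arctan2(t[1,1],t[0,1])))
E
python3 bar.py 3
```

```text
red 2280 [303. 347.] [235. 286.]
0 [[303.0, 235.0], [350.0, 235.0], [305.0, 288.0], [349.0, 287.0]]
0.05 [[303.0, 237.0], [351.0, 237.0], [304.0, 291.0], [349.0, 291.0]]
0.1 [[303.0, 238.0], [351.0, 238.0], [304.0, 295.0], [350.0, 295.0]]
grip expected [ 0.572  -0.0592  0.118 ] px [327.00141309 184.97394623] screw dir tilt ok; centre +-3mm
black [ 306  169   55   32 1244] [331.91961415 183.79501608] yellow 172 [300.06976744 192.23837209]
[[290.4954528808594, 174.68829345703125], [356.2322692871094, 163.18435668945312], [361.1394958496094, 191.2255859375], [295.4026794433594, 202.72952270507812]]
world rect mm ((571.4600219726562, -55.16929626464844), (41.96415328979492, 18.185054779052734), 5.3503265380859375)
bar heading deg (to yellow) -169.87549995003937 [ 0.55480611 -0.05962303  0.132     ] [ 0.57525857 -0.05597087  0.132     ]
tool y heading -4.999722459537028
```

Emit:
play_rows(linear=[[0, 0.01, 0], [0.002, 0.01, 0], [0.002, 0.01, 0], [0.0015, 0.006, 0], [0, 0, 0], [0, 0, 0], [0, 0, 0], [0, 0, 0]], turn=[10, 10, 10, 10, 10, 10, 10, 10])

```text
time: 9.68
tool_pos: [0.5727, -0.0591, 0.2217]
tool_rot: [-0.0, 0.128, 0.992, 0.0]
contact_force: [0.2, -0.7, 0.9]
gripper_width: 0.586
grasp_force: 0.0
```

Emit:
play_rows(linear=[[0, 0, 0], [0, 0, 0], [0, 0, -0.02], [0, 0, 0], [0, 0, 0]], turn=[10, 10, 0, 0, 0])

```text
time: 10.3
tool_pos: [0.5724, -0.059, 0.2012]
tool_rot: [-0.001, -0.043, 0.999, 0.0]
contact_force: [0.5, 0.3, 0.1]
gripper_width: 0.586
grasp_force: 0.0
```

```bash
python3 look.py 4; python3 bar.py 4
```

```text
10.3 [ 0.57241834 -0.05895122  0.2011645 ] -1.8885854086306746 [0.47168189 0.31256636 0.07382596]
0.7 [325.6, 241.8] 1542
red 523 [250.   262.78] [194. 240.]
0 [[264.0, 198.0], [258.0, 245.0], [203.0, 188.0], [200.0, 235.0]]
0.05 [[264.0, 200.0], [258.0, 248.0], [201.0, 191.0], [197.0, 239.0]]
0.1 [[264.0, 202.0], [258.0, 251.0], [199.0, 194.0], [195.0, 243.0]]
grip expected [ 0.572  -0.0592  0.118 ] px [322.63705343 245.31060079] screw dir tilt ok; centre +-3mm
black [ 306  228   32   48 1013] [321.84402764 250.30602172] yellow 0 [nan nan]
[[306.0, 228.0], [337.0, 228.0], [337.0, 275.0], [306.0, 275.0]]
world rect mm ((571.2877807617188, -59.97666549682617), (30.84264373779297, 18.727237701416016), 4.902224540710449)
bar heading deg (to yellow) -176.84135346857042 [ 0.5610994  -0.06036715  0.132     ] [ 0.57011145 -0.05986982  0.132     ]
tool y heading 94.9188723654395
  return _methods._mean(a, axis=axis, dtype=dtype,
  ret = um.true_divide(
```

View pics/c4.png

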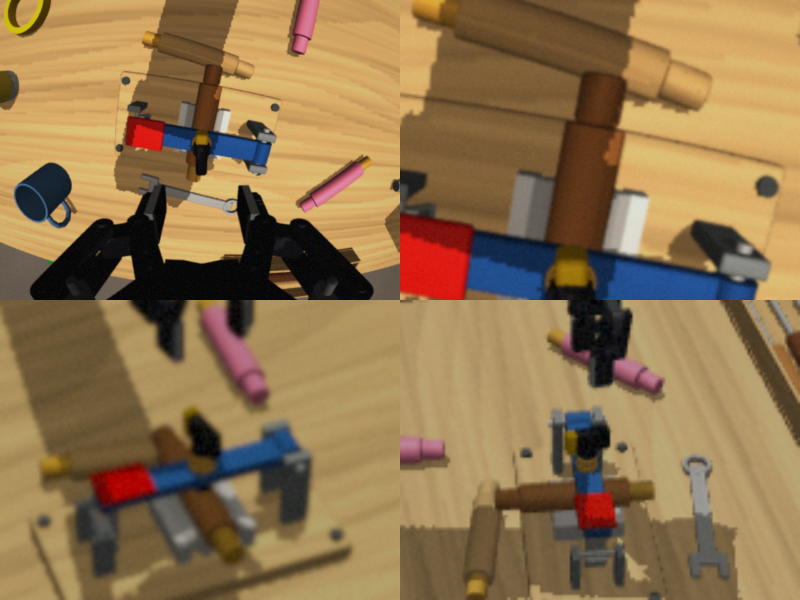

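The bar runs along the tool's x axis midway between the fingers, seen at about (203,155) in the wrist view. Going down to grip.

Emit:
play_rows(linear=[[0, 0, -0.03], [0, 0, -0.03], [0, 0, -0.025], [0, 0, -0.015], [0, 0, 0], [0, 0, 0]], turn=[0, 0, 0, 0, 0, 0])

```text
time: 11.25
tool_pos: [0.5737, -0.0592, 0.1034]
tool_rot: [0.001, -0.044, 0.999, -0.0]
contact_force: [-0.1, 0.4, 0.6]
gripper_width: 0.588
grasp_force: 0.0
```

Emit:
play_rows(linear=[[0, 0, 0], [0, 0, 0], [0, 0, 0], [0, 0, 0], [0, 0, 0], [0, 0, 0], [0, 0, 0], [0, 0, 0]], turn=[0, 0, 0, 0, 0, 0, 0, 0], hand=0)

```text
time: 12.25
tool_pos: [0.5735, -0.059, 0.1033]
tool_rot: [0.001, -0.044, 0.999, -0.0]
contact_force: [-1.2, 1.5, 6.6]
gripper_width: 0.191
grasp_force: 58.6
```

```bash
cat > st.py <<'E'
from h import *
s=state();t=Rm(s['tool_rot']);print(s['time'],np.round(s['tool_pos'],4),'F',np.round(s['contact_force'],1),'T',np.round(s['ft_torque'],2),'w',round(s['gripper_width'],3),'gf',s['grasp_force'],'head',round(np.degrees(np.arctan2(t[1,1],t[0,1])),2),'j6',round(s['joint_pos'][5],3))
E
python3 st.py
```

```text
12.25 [ 0.5735 -0.059   0.1033] F [-1.2  1.5  6.6] T [ 0.13  0.22 -0.02] w 0.191 gf 58.598960638046265 head 95.0 j6 -1.89
```

Emit:
play_rows(linear=[[0, 0, -0.0003], [0, 0, -0.0002], [0, 0, -0.0002], [0, 0, 0]], turn=[-10, -10, -10, 0])

```text
time: 12.75
tool_pos: [0.5733, -0.0601, 0.1028]
tool_rot: [0.001, 0.217, 0.976, -0.001]
contact_force: [-1.7, -2.7, 6.3]
gripper_width: 0.19
grasp_force: 58.7
```

```bash
python3 st.py; python3 look.py 5; python3 -c "
from h import *
im=np.load('w5.npy');save(cv2.resize(im[180:300,250:410],(800,600)),'z5.png')"
```

```text
12.75 [ 0.5733 -0.0601  0.1028] F [-1.7 -2.7  6.3] T [-0.39  0.47 -0.1 ] w 0.19 gf 58.685422539711 head 64.94 j6 -1.365
12.75 [ 0.5733419  -0.06009346  0.1027538 ] -1.3652245614432308 [-1.73524711 -2.70216759  6.31426408]
0.94 [320.3, 319.0] 3866
```

View pics/z5.png

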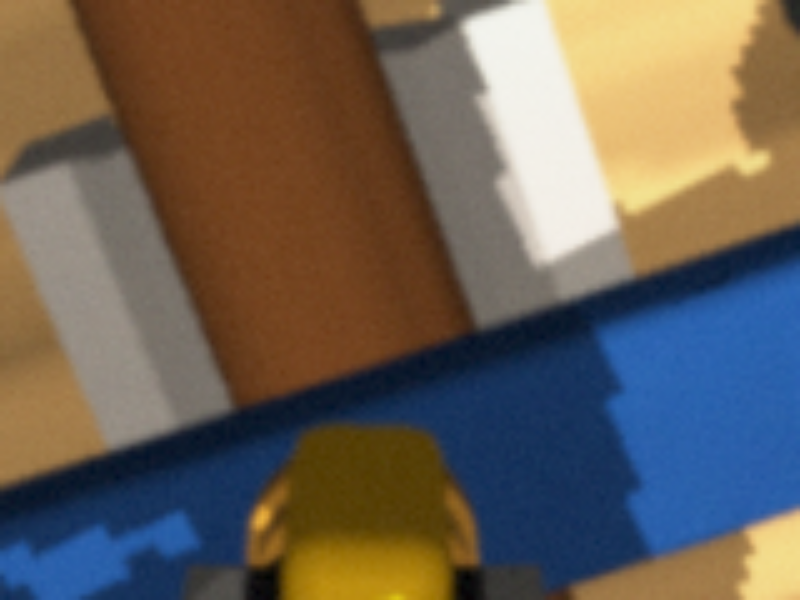

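The bar's yellow end is between the pads, in line with the tool, so it turns with the gripper. I'll keep tightening and watch the torque.

Emit:
play_rows(linear=[[0, 0, -0.0002], [0, 0, -0.0002], [0, 0, 0]], turn=[-10, -10, 0])

```text
time: 13.32
tool_pos: [0.573, -0.0607, 0.1024]
tool_rot: [0.001, 0.383, 0.924, -0.002]
contact_force: [-3.4, -4.2, 7.8]
gripper_width: 0.194
grasp_force: 58.8
```

```bash
python3 st.py
```

```text
13.325 [ 0.573  -0.0607  0.1024] F [-3.4 -4.2  7.8] T [-0.67  0.65 -0.13] w 0.194 gf 58.81116986274719 head 44.94 j6 -1.016
```

Emit:
play_rows(linear=[[0, 0, -0.0002], [0, 0, 0]], turn=[-8, 0])

```text
time: 13.58
tool_pos: [0.5728, -0.0608, 0.1023]
tool_rot: [0.001, 0.447, 0.895, -0.002]
contact_force: [-4.9, -4.7, 7.4]
gripper_width: 0.192
grasp_force: 58.9
```

```bash
python3 st.py
```

```text
13.575 [ 0.5728 -0.0608  0.1023] F [-4.9 -4.7  7.4] T [-0.76  0.79 -0.06] w 0.192 gf 58.8923978805542 head 36.95 j6 -0.877
```

Emit:
play_rows(linear=[[-0.0005, -0.0005, -0.0003], [-0.0003, -0.0003, 0]], turn=[-8, 0])

```text
time: 13.82
tool_pos: [0.5724, -0.0611, 0.1022]
tool_rot: [0.001, 0.508, 0.861, -0.001]
contact_force: [-3.3, -2.4, 7.9]
gripper_width: 0.193
grasp_force: 58.8
```

```bash
python3 st.py
```

```text
13.825 [ 0.5724 -0.0611  0.1022] F [-3.3 -2.4  7.9] T [-0.41  0.54 -0.05] w 0.193 gf 58.84460091590881 head 28.94 j6 -0.739
```

Emit:
play_rows(linear=[[-0.0003, -0.0003, -0.0003], [0, 0, 0]], turn=[-8, 0])

```text
time: 14.08
tool_pos: [0.5722, -0.0613, 0.102]
tool_rot: [0.001, 0.567, 0.824, -0.001]
contact_force: [-3.8, -1.6, 8.8]
gripper_width: 0.191
grasp_force: 58.9
```

```bash
python3 st.py
```

```text
14.075 [ 0.5722 -0.0613  0.102 ] F [-3.8 -1.6  8.8] T [-0.42  0.69 -0.05] w 0.191 gf 58.935638666152954 head 20.95 j6 -0.6
```

Emit:
play_rows(linear=[[-0.0005, -0.0002, -0.0005], [0, 0, 0]], turn=[-8, 0])

```text
time: 14.32
tool_pos: [0.5718, -0.0614, 0.1018]
tool_rot: [0.001, 0.623, 0.782, -0.001]
contact_force: [-4.0, -2.2, 9.9]
gripper_width: 0.195
grasp_force: 59.1
```

```bash
python3 st.py
```

```text
14.325 [ 0.5718 -0.0614  0.1018] F [-4.  -2.2  9.9] T [-0.33  0.71 -0.07] w 0.195 gf 59.051483273506165 head 12.95 j6 -0.461
```

Emit:
play_rows(linear=[[-0.0003, 0, -0.0003], [0, 0, 0]], turn=[-8, 0])

```text
time: 14.58
tool_pos: [0.5716, -0.0614, 0.1017]
tool_rot: [0.001, 0.676, 0.737, -0.0]
contact_force: [-3.7, -1.4, 10.7]
gripper_width: 0.197
grasp_force: 59.1
```

```bash
python3 st.py
```

```text
14.575 [ 0.5716 -0.0614  0.1017] F [-3.7 -1.4 10.7] T [-0.28  0.72  0.01] w 0.197 gf 59.126354455947876 head 4.95 j6 -0.321
```

Emit:
play_rows(linear=[[-0.0003, 0, 0], [0, 0, 0]], turn=[-8, 0])

```text
time: 14.82
tool_pos: [0.5711, -0.0636, 0.1017]
tool_rot: [0.003, 0.725, 0.688, -0.002]
contact_force: [-4.5, -9.2, 9.4]
gripper_width: 0.194
grasp_force: 63.7
```

```bash
python3 st.py
```

```text
14.825 [ 0.5711 -0.0636  0.1017] F [-4.5 -9.2  9.4] T [-1.7   0.97 -0.09] w 0.194 gf 63.6585165001452 head -3.02 j6 -0.182
```

Emit:
play_rows(linear=[[-0.0003, 0, 0], [0, 0, 0]], turn=[-6, 0])

```text
time: 15.08
tool_pos: [0.5705, -0.0635, 0.1015]
tool_rot: [0.003, 0.761, 0.649, -0.002]
contact_force: [-5.9, -8.8, 9.8]
gripper_width: 0.189
grasp_force: 64.3
```

```bash
python3 st.py
```

```text
15.075 [ 0.5705 -0.0635  0.1015] F [-5.9 -8.8  9.8] T [-1.57  1.14 -0.  ] w 0.189 gf 64.28854269906878 head -9.03 j6 -0.077
```

```bash
python3 look.py 6; python3 -c "
from h import *
im=np.load('w6.npy');a=grab_frame('scene');b=grab_frame('side')
save(np.vstack([cv2.resize(im[180:480,120:520],(800,300))*0+cv2.resize(im[180:405,20:620],(800,300)),np.hstack([cv2.resize(a[190:310,260:420],(400,300)),cv2.resize(b[200:320,270:430],(400,300))])]),'z6.png')"
```

```text
15.075 [ 0.57052192 -0.06353685  0.10152232] -0.0773457338181472 [-5.86600077 -8.78889636  9.80965301]
0.57 [322.0, 312.3] 3994
0.23 [277.5, 254.0] 9681
```

View pics/z6.png

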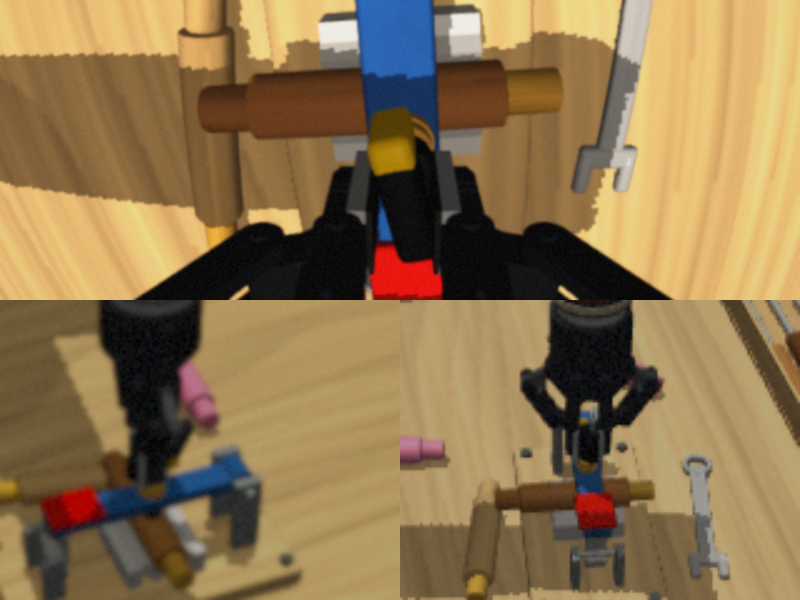

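The bar's yellow end, at (391,140), now leans left of the tool's axis. The screw has stopped on its seat and the pads have slipped past it. I'll measure the bar's heading at the seat.

```bash
cat > fit.py <<'E'
from h import *
import sys
from scipy.optimize import minimize
# yellow-cap silhouette fit: box end of the bar, bar heading hd (to yellow), axis ax, top z
def run(n,ztop,h0,ax=(.5718,-.0592)):
    v=np.load('s%s.npy'%n);s=dict(tool_pos=v[:3],tool_rot=v[3:]);im=np.load('w%s.npy'%n)
    h=cv2.cvtColor(im,cv2.COLOR_RGB2HSV)
    y=((h[...,0]>20)&(h[...,0]<33)&(h[...,1]>190)&(h[...,2]>60)).astype(np.uint8)
    e=np.array([np.cos(h0),np.sin(h0)])
    c=np.round(proj('wrist',[*(np.array(ax)+.02*e),ztop-.006],s)).astype(int)
    m=np.zeros_like(y);m[max(0,c[1]-32):c[1]+32,c[0]-26:c[0]+26]=1;y&=m
    k,lab,st,ce=cv2.connectedComponentsWithStats(y);i=1+np.argmax(st[1:,4]);Y=lab==i
    print(n,'cap',st[i],np.round(ce[i],1),'expected',c)
    best=[]
    for hd in np.radians(np.arange(-24,24.1,1)):
      for dx in np.arange(-.003,.0031,.001):
        e=np.array([np.cos(h0+hd),np.sin(h0+hd)]);f=np.array([-e[1],e[0]])
        for cap in(.008,):
          P=[proj('wrist',[*(np.array(ax)+e*a+f*(b+dx)),z],s) for a in(.022-cap,.022) for b in(-.006,.006) for z in(ztop,ztop-.024)]
          M=np.zeros(Y.shape,np.uint8);cv2.fillConvexPoly(M,cv2.convexHull(np.array(P,np.float32)).astype(np.int32),1)
          # compare only rows above fingers' occlusion
          best.append(((M&Y).sum()/((M|Y)>0).sum(),np.degrees(h0+hd),dx))
    best.sort(reverse=True);print([tuple(np.round(b,3)) for b in best[:6]])
    e=np.array(ce[i]);p=atz('wrist',e,ztop-.006,s)[:2]-ax;print('centroid heading',np.degrees(np.arctan2(p[1],p[0])),np.hypot(*p))
run('5',.130,np.radians(155))
run('6',.128,np.radians(95))
E
python3 fit.py
```

```text
5 cap [ 306  266   35   48 1439] [322.8 290.7] expected [322 289]
[(np.float64(0.845), np.float64(154.0), np.float64(0.0)), (np.float64(0.839), np.float64(151.0), np.float64(0.001)), (np.float64(0.831), np.float64(153.0), np.float64(0.0)), (np.float64(0.828), np.float64(159.0), np.float64(-0.002)), (np.float64(0.827), np.float64(158.0), np.float64(-0.001)), (np.float64(0.826), np.float64(156.0), np.float64(-0.001))]
centroid heading 154.4531608836338 0.01930188621129205
6 cap [ 296  262   36   50 1431] [313.5 287.1] expected [310 283]Traceback (most recent call last):
  File "fit.py", line 26, in <module>
    run('6',.128,np.radians(95))
    ~~~^^^^^^^^^^^^^^^^^^^^^^^^^
  File "fit.py", line 19, in run
    P=[proj('wrist',[*(np.array(ax)+e*a+f*(b+dx)),z],s) for a in(.022-cap,.022) for b in(-.006,.006) for z in(ztop,ztop-.024)]
       ~~~~^^^^^^^^^^^^^^^^^^^^^^^^^^^^^^^^^^^^^^^^^^^^
  File "h.py", line 24, in proj
    c=camera_info(cam);K=np.array(c['camera_matrix'])
ValueError: time passes only in moves, steps and waits
```

```bash
sed -i 's/^def ray/import functools\n_ci=camera_info\ncamera_info=functools.lru_cache(_ci)\ndef ray/' h.py; sed -i "/^run('5'/d" fit.py; python3 fit.py; python3 st.py
```

```text
6 cap [ 296  262   36   50 1431] [313.5 287.1] expected [310 283]
[(np.float64(0.74), np.float64(86.0), np.float64(0.002)), (np.float64(0.739), np.float64(85.0), np.float64(0.002)), (np.float64(0.738), np.float64(83.0), np.float64(0.003)), (np.float64(0.729), np.float64(91.0), np.float64(0.0)), (np.float64(0.727), np.float64(93.0), np.float64(0.0)), (np.float64(0.725), np.float64(89.0), np.float64(0.001))]
centroid heading 92.6887200439815 0.01821523661058756
15.375 [ 0.5705 -0.0635  0.1015] F [-5.1 -8.6  9.5] T [-1.53  1.1  -0.1 ] w 0.194 gf 64.29162008687854 head -9.0 j6 -0.078
```

The bar's heading at the seat is about 93°. This matches the geometry, which puts 3.0 rad at 93.3°. I'll release, realign to it and grip again.

Emit:
play_rows(linear=[[0, 0, 0], [0, 0, 0], [0, 0, 0], [0.0008, 0.001, 0], [0, 0, 0], [0, 0, 0], [0, 0, 0]], turn=[0, 0, 0, 6, 6.3, 0, 0], hand=0.04)

```text
time: 16.25
tool_pos: [0.5709, -0.0591, 0.0991]
tool_rot: [-0.0, 0.687, 0.727, -0.0]
contact_force: [0.3, -0.1, -0.1]
gripper_width: 0.468
grasp_force: 0.0
```

```bash
python3 st.py; python3 look.py 7; sed -i "s/^run.*/run('7',.128,np.radians(93))/" fit.py; python3 fit.py; python3 -c "
from h import *
im=np.load('w7.npy');save(cv2.resize(im[230:390,220:430],(788,600)),'z7.png')"
```

```text
16.25 [ 0.5709 -0.0591  0.0991] F [ 0.3 -0.1 -0.1] T [-0.05  0.02 -0.02] w 0.468 gf 0.0 head 3.22 j6 -0.289
16.25 [ 0.57094699 -0.05913062  0.0990539 ] -0.2891298845555271 [ 0.27970078 -0.05183611 -0.10988225]
0.67 [323.2, 326.1] 4122
7 cap [ 306  274   35   49 1434] [323.5 299.6] expected [325 296]
[(np.float64(0.752), np.float64(97.0), np.float64(-0.001)), (np.float64(0.746), np.float64(94.0), np.float64(0.0)), (np.float64(0.741), np.float64(93.0), np.float64(0.0)), (np.float64(0.737), np.float64(90.0), np.float64(0.001)), (np.float64(0.735), np.float64(88.0), np.float64(0.002)), (np.float64(0.734), np.float64(91.0), np.float64(0.001))]
centroid heading 94.47670775653383 0.01835303910659589
```

View pics/z7.png

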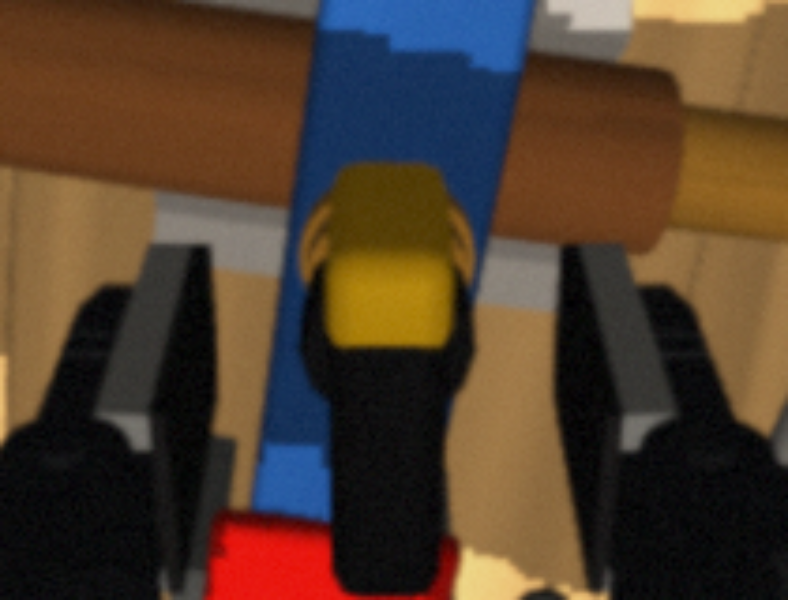

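The bar is in line with the tool, within about 1°, and centred between the pads. Gripping, then backing off 90°.

Emit:
play_rows(linear=[[0, 0, 0], [0, 0, 0], [0, 0, 0], [0, 0, 0], [0, 0, 0], [0, 0, 0], [0, 0, 0]], turn=[0, 0, 0, 0, 0, 0, 0], hand=0)

```text
time: 17.32
tool_pos: [0.5712, -0.0593, 0.0995]
tool_rot: [0.0, 0.686, 0.727, 0.0]
contact_force: [-1.7, 0.9, 2.9]
gripper_width: 0.194
grasp_force: 58.7
```

```bash
python3 st.py
```

```text
17.325 [ 0.5712 -0.0593  0.0995] F [-1.7  0.9  2.9] T [ 0.11  0.15 -0.04] w 0.194 gf 58.67214918136597 head 3.3 j6 -0.291
```

Emit:
play_rows(linear=[[0, 0, 0.0003], [0, 0, 0.0003], [0, 0, 0.0003], [0, 0, 0.0002], [0, 0, 0]], turn=[10, 10, 10, 10, 0])

```text
time: 17.95
tool_pos: [0.5712, -0.0593, 0.1003]
tool_rot: [0.0, 0.397, 0.918, 0.0]
contact_force: [0.5, 0.9, 0.7]
gripper_width: 0.196
grasp_force: 58.6
```

```bash
python3 st.py
```

```text
17.95 [ 0.5712 -0.0593  0.1003] F [0.5 0.9 0.7] T [ 0.07 -0.1   0.08] w 0.196 gf 58.55014443397522 head 43.19 j6 -0.987
```

Emit:
play_rows(linear=[[0, 0, 0.0002], [0, 0, 0.0002], [0, 0, 0.0002], [0, 0, 0.0001], [0, 0, 0.0001], [0, 0, 0], [0, 0, 0]], turn=[10, 10, 10, 10, 10, 0, 0])

```text
time: 18.82
tool_pos: [0.5712, -0.0592, 0.1011]
tool_rot: [0.0, -0.027, 1.0, 0.0]
contact_force: [0.8, 0.7, 0.5]
gripper_width: 0.199
grasp_force: 58.6
```

```bash
python3 st.py; python3 look.py 8; sed -i "s/^run.*/run('8',.130,np.radians(183))/" fit.py; python3 fit.py; python3 -c "
from h import *
im=np.load('w8.npy');a=grab_frame('scene');b=grab_frame('side')
save(np.vstack([np.hstack([cv2.resize(im[230:390,220:430],(400,300)),cv2.resize(im,(400,300))]),np.hstack([cv2.resize(a[190:310,240:400],(400,300)),cv2.resize(b[200:320,270:430],(400,300))])]),'z8.png')"
```

```text
18.825 [ 0.5712 -0.0592  0.1011] F [0.8 0.7 0.5] T [ 0.13 -0.2  -0.01] w 0.199 gf 58.5751748085022 head 93.09 j6 -1.858
18.825 [ 0.57120573 -0.05922663  0.10112382] -1.8578437052376329 [0.80792553 0.72004354 0.45938308]
0.72 [321.9, 325.9] 3839
8 cap [ 306  273   35   49 1458] [322.9 298.8] expected [324 298]
[(np.float64(0.853), np.float64(186.0), np.float64(-0.001)), (np.float64(0.851), np.float64(180.0), np.float64(0.001)), (np.float64(0.848), np.float64(184.0), np.float64(0.0)), (np.float64(0.847), np.float64(183.0), np.float64(0.0)), (np.float64(0.839), np.float64(189.0), np.float64(-0.002)), (np.float64(0.836), np.float64(178.0), np.float64(0.002))]
centroid heading -176.18568050558434 0.019581555908949954
```

View pics/z8.png

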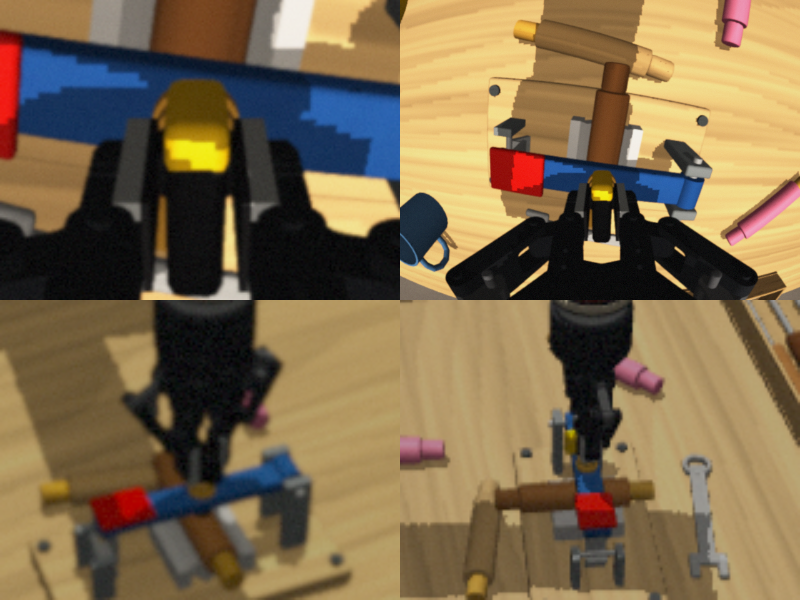

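The bar is held in line with the pads at 183°, a quarter turn back from the seat. The arm is still down and the blank is in its V.

```bash
python3 -c "
from plant import *
print(job_done())"
```

```text
the job is handed in; nothing more can be done
None
```

The job is handed in: the clamp arm pressed down level to its stop with the catch snapped (inferred from the level arm, not seen directly), the thumbscrew seated and backed off 90°, and the gripper still holding it, at 18.8 s of the 72 s allowed.

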